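# Run a charge of grinding balls through the bulk-density tester

### The job

We are measuring the bulk density of the grinding balls: tip all seven white balls from the steel scoop into the tester's funnel while its sprung flap is shut, then set the empty scoop back down flat on the worktop and let go of it. Then push the flap's red handle forward, away from you, against its spring until it meets its stop, so that every ball drops into the glass cylinder underneath, and finish while still holding it at the stop with the gripper, so that I can check the throat is clear before the flap shuts. Leave the cylinder in its seat and the other things on the bench where they are.

Things in the scene. Friction and masses are not known exactly. Their poses are not given: they have to be found in the camera images.
- tester: bulk-density tester, fixed: grey base plate 158 x 142 x 14 mm, steel funnel on a bracket from a steel column. Origin on the funnel's axis at worktop height; x points to the column (16 mm thick, top at z = 190 mm, 84 mm from the funnel axis, on the far side from the robot), z up. Funnel mouth 117 mm inside, rim z = 172 mm; 58-degree cone; throat 36 mm inside, lower end z = 87 mm, shut from below by the flap
- funnel_mouth (a point): centre of the funnel's mouth, at the height of its rim
- flap_pivot (a point): point on the flap's vertical pivot axis, at the height of the flap plate
- flap (a joint): angle of the flap, rad: 0 shut (its spring holds it there), 1.05 at the stop, throat wholly clear; it grows anticlockwise seen from above as the red handle moves forward along the tester's x. The spring needs about 1.6 N at the handle to start and 4.8 N at the stop; let go, it shuts by itself
- flap_handle (a point): grip point on the flap's upright red handle, a round post 14 mm thick, from z = 87 to 143 mm, 80 mm from the pivot axis; this point lies on the post's axis at z = 129 mm. In the tester's x, y it lies at (-40, -119) mm with the flap shut and at (+40, -119) mm at the stop
- cylinder: open glass measuring cylinder, 50 mm outside, 44 mm inside, 62 mm high, loose in a 4 mm high locating ring on the tester's base under the throat, rim 5 mm under the flap; origin at the centre of its underside (z = 14 mm), z up
- cylinder_seat (a point): centre of the locating ring, on the top of the base plate, where the cylinder's origin belongs
- scoop: loose steel weighing scoop, 90 g, with a black handle. Tray 62 mm long, 54 mm wide, walls 27 mm high, open at the front, where the floor rises at 20 degrees to a lip. Origin on its underside, under the middle of the tray; x points to the lip, z up; the handle runs to -x
- scoop_handle (a point): grip point at the middle of the scoop's handle, a level bar 62 mm long, 14 mm wide and 14 mm high, centre 30 mm above the scoop's underside, reaching from 40 to 102 mm behind its origin; this point is 68 mm behind the origin
- scoop_lip (a point): middle of the scoop's front lip, over which the balls leave: 56 mm ahead of and 14 mm above the scoop's origin
- ball_1: white ceramic grinding ball, 15 mm across, 11 g; one of seven lying in the scoop; origin at its centre
- ball_2: white ceramic grinding ball, 15 mm across, 11 g; one of seven lying in the scoop; origin at its centre
- ball_3: white ceramic grinding ball, 15 mm across, 11 g; one of seven lying in the scoop; origin at its centre
- ball_4: white ceramic grinding ball, 15 mm across, 11 g; one of seven lying in the scoop; origin at its centre
- ball_5: white ceramic grinding ball, 15 mm across, 11 g; one of seven lying in the scoop; origin at its centre
- ball_6: white ceramic grinding ball, 15 mm across, 11 g; one of seven lying in the scoop; origin at its centre
- ball_7: white ceramic grinding ball, 15 mm across, 11 g; one of seven lying in the scoop; origin at its centre
- marker: bystander: black-capped marker 132 mm long lying on the notebook; leave it
- timer: bystander: white bench timer with a red knob, 54 x 66 x 40 mm; leave it

How it is judged:
By the outcome, as a careful person would: the job done as asked, in the order asked, and still so for the second after the job is handed in, while the arm keeps its last pose, push and grip.
It also fails if it takes over 72 s, if anything falls off the work surface, if the arm or the gripper's body presses on something with over 40 N, if the wrist force passes 120 N, or if a joint passes its speed limit or range.

### The arm

A 6-joint arm with a two-finger parallel gripper is mounted at the origin on a cart in front of the work surface, level with it; the furniture and walls round the work are solid. World frame = base frame: x ahead of the robot, y to its left, z up, the work surface at z = 0. Lengths are in mm, angles in rad, forces in N, time in s.
With the tool pointing down it reaches from about 350 to 975 mm from the base axis. Payload 7.1 kg.
Tool frame: the origin (TCP) lies at the very end of the fingers, on their centre line; the grasp point (between the pads) lies 19 mm behind it; y points along the fingers, z is the direction in which the jaws open and shut, and the axes are right-handed (so a half turn about y gives the same grasp; the last joint's range is limited). The gripper opens to 88 mm and grips with 3 to 60 N. Pads are 20 mm wide; open, the fingers measure 115 mm over their backs; the gripper's body (75 mm by 178 mm) begins 61 mm behind the grasp point.
Start: joints at [-1.362, 0.423, 1.63, -0, 1.089, -0.019], TCP at [141.166, -608.832, 222.675] pointing down, gripper open.
Joint ranges: [-3, 3], [-0.9, 2.11], [0.09, 2.58], [-1.31, 4.45], [0.11, 2.69], [-2.54, 2.54]. Speed limits (rad/s): [2.39, 2.39, 3.01, 3.14, 3.14, 3.14].

### API

Orientations are given as a rotation vector (axis times angle).
In Python, from workcell import ctrl gives the robot as it stands.
- The arm moves only by the shell command python3 -m jog 'ROWS'. ROWS is JSON, a list of rows, each a list of 3 entries, a list of its own where there are three numbers: the opening, from 0 (shut) to 1 (fully open), then the shift along the tool's x, y, z in cm, then the turn, a rotation vector about the tool's x, y, z in rad. In form: [[claw, [dx, dy, dz], [wx, wy, wz]], ...]. A call has 1 to 8 rows; each row is the pose to reach, as a shift and turn from the pose commanded when the call began, along the tool's axes at that moment; what a row does not reach only later rows make up. A row lasts 1/10 s, in which the tool goes at most 50 mm and 8.59 degrees, less where a joint would pass 70% of its speed; a pose out of reach is approached as far as the arm can. A call with a gripper value outside its range is refused whole. The fingers move at their own pace and stop on an object; the grip force is fixed at half the most. Time passes only in rows, so rows that repeat a pose let the fingers close. It gives the time, the measured TCP pose, the force and the opening at its end, in the units of the state.
- ctrl.get_obs(): the state, without advancing time (a new reading comes with each control period).
- ctrl.get_image(name): name is "scene" or "top"; returns a dict with "color" (400x640x3 uint8, red, green, blue), "z_map" (400x640 float32, mm along the optical axis (not along the pixel's ray), 0 where there is no reading), "fx", "fy", "cx", "cy" (pixels), "pose" (4x4, takes a point from camera to world coordinates). Camera axes: x right, y down, z forward; pixel columns grow to the right and rows downward; lengths in mm; the calibration is good to about 2 mm. A picture is of the moment at which its call begins.
- ctrl.close_job(): hands the job in, once; it reports no verdict.
The state is a dict: "t": time; "qpos": joint angles; "qvel": joint speeds; "joint_torque": joint torques, N m; "ee_pos": TCP position; "orientation": TCP orientation; "ft_force": force on the tool from outside, world axes, zero at the start; "moment": the same for the moment, N m; "width": finger opening in mm.
Only numpy, scipy, OpenCV 4.12 (cv2) and the standard library are available. Lean on these libraries where they do the work, as an engineer would, in place of code of your own. Each camera call takes 0.05 s, during which the arm holds its last target.

## Working session

There is one attempt and no reset: what is moved stays moved. The work goes in short steps, Python scripts to look and compute and a shell command to move; the robot and the scene stay as the last step left them, time stands still between calls to the robot, and variables do not carry over. Pictures are saved under pics/ and viewed, and the job is handed in when it is done.

```bash
mkdir -p pics; ls
python3 - <<'E'
from workcell import ctrl
import cv2,numpy as np
o=ctrl.get_obs();print(o)
for n in("scene","top"):
    d=ctrl.get_image(n);cv2.imwrite(f"pics/{n}0.png",d["color"][:,:,::-1]);np.savez(f"{n}0.npz",**d);print(n,d["fx"],d["fy"],d["cx"],d["cy"],np.round(d["pose"],3))
E
```

```text
pics
{'t': 0.0, 'qpos': array([-1.36198356e+00,  4.23865053e-01,  1.63065126e+00, -1.73746421e-05,
        1.08860128e+00, -1.90159837e-02]), 'qvel': array([ 0.00230037, -0.00040534, -0.00106898, -0.00138178,  0.00032279,
       -0.00051376]), 'joint_torque': array([ 3.60288032e-03, -5.44614494e+01, -2.73669577e+01,  6.45785825e-02,
        2.26737431e-02, -1.39725112e-04]), 'ee_pos': array([ 141.06326918, -608.31967643,  221.90180046]), 'orientation': array([-0.24053541,  2.10245588, -2.09924891]), 'ft_force': array([0.1722415 , 0.12880312, 0.09125569]), 'moment': array([-0.02786724,  0.02672745, -0.0137871 ]), 'width': 88.02605596925387}
scene 520.4435806655256 520.4435806655256 323.9628425718994 201.9157134630441 [[-8.810000e-01  4.010000e-01 -2.500000e-01  9.053070e+02]
 [ 4.720000e-01  7.390000e-01 -4.800000e-01  6.200320e+02]
 [-8.000000e-03 -5.410000e-01 -8.410000e-01  1.241711e+03]
 [ 0.000000e+00  0.000000e+00  0.000000e+00  1.000000e+00]]
top 393.51439444880447 393.51439444880447 316.40745531289207 199.59256574528922 [[-2.900000e-02 -9.880000e-01  1.500000e-01  4.142600e+02]
 [-1.000000e+00  2.800000e-02 -5.000000e-03 -1.592800e+01]
 [ 1.000000e-03 -1.500000e-01 -9.890000e-01  1.149754e+03]
 [ 0.000000e+00  0.000000e+00  0.000000e+00  1.000000e+00]]
```

View pics/scene0.png

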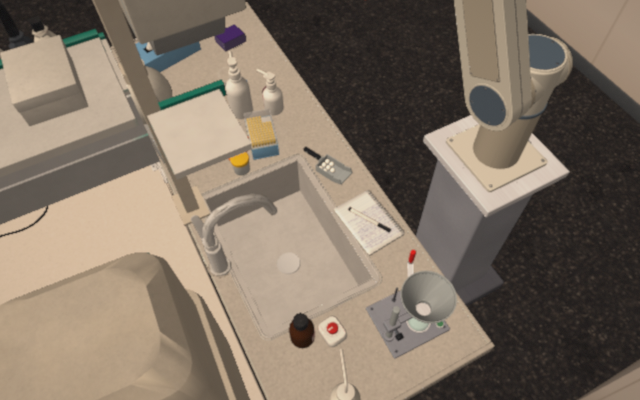

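View pics/top0.png

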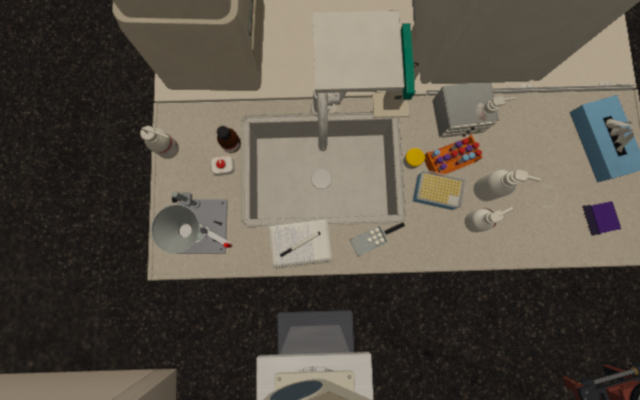

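```bash
cat > h.py <<'E'
import numpy as np,cv2
from scipy.spatial.transform import Rotation as R
def cloud(d):
    z=d["z_map"].astype(float);v,u=np.mgrid[:z.shape[0],:z.shape[1]]
    P=np.stack([(u-d["cx"])/d["fx"]*z,(v-d["cy"])/d["fy"]*z,z],-1)
    T=d["pose"];W=P@T[:3,:3].T+T[:3,3];W[z==0]=np.nan
    return W
def proj(d,p):
    T=np.linalg.inv(d["pose"]);c=T[:3,:3]@np.asarray(p,float)+T[:3,3]
    return c[0]/c[2]*d["fx"]+d["cx"],c[1]/c[2]*d["fy"]+d["cy"]
def crop(d,u0,v0,u1,v1,s,f):
    c=d["color"][v0:v1,u0:u1,::-1];cv2.imwrite(f,cv2.resize(c,None,fx=s,fy=s,interpolation=cv2.INTER_CUBIC))
E
python3 - <<'E'
from h import *
t=dict(np.load("top0.npz"));s=dict(np.load("scene0.npz"))
a=cv2.resize(t["color"][210:265,340:415,::-1],None,fx=5,fy=5,interpolation=2)
b=cv2.resize(t["color"][180:265,145:240,::-1],None,fx=4,fy=4,interpolation=2)
c=cv2.resize(s["color"][140:190,295:360,::-1],None,fx=5,fy=5,interpolation=2)
e=cv2.resize(s["color"][240:360,360:470,::-1],None,fx=3,fy=3,interpolation=2)
im=np.zeros((600,790,3),np.uint8)
for q,(x,y) in((a,(0,0)),(b,(390,0)),(c,(0,280)),):
    hh=min(q.shape[0],600-y);im[y:y+hh,x:x+q.shape[1]]=q[:hh,:790-x]
q=cv2.resize(e,(228,250));im[345:595,400:628]=q
cv2.imwrite("pics/crops0.png",im)
W=cloud(t);V=cloud(s)
for p in [(178,230),(375,238),(403,226),(228,245),(185,198)]: print(p,W[p[1],p[0]].round(1))
E
```

```text
(178, 230) [502.1 350.6  97.4]
(375, 238) [ 469.7 -186.9   16.4]
(403, 226) [ 500.3 -264.9   36.3]
(228, 245) [456.7 207.9 138.1]
(185, 198) [582.9 323.3 129.1]
```

View pics/crops0.png

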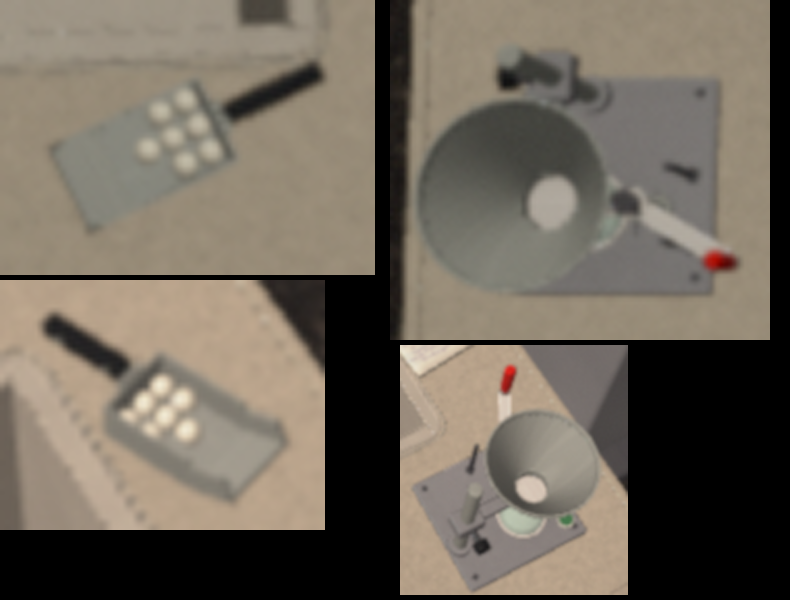

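Run:
```python
from h import *
t=dict(np.load("top0.npz"));s=dict(np.load("scene0.npz"))
for nm,d in(("top",t),("scene",s)):
    W=cloud(d);c=d["color"].astype(int);hsv=cv2.cvtColor(d["color"],cv2.COLOR_RGB2HSV)
    def box(x0,x1,y0,y1,z0,z1):
        return (W[...,0]>x0)&(W[...,0]<x1)&(W[...,1]>y0)&(W[...,1]<y1)&(W[...,2]>z0)&(W[...,2]<z1)
    # table height
    m=box(400,480,0-120,-100,-20,20);print(nm,"table z",np.median(W[m][:,2]))
    m=box(430,560,-330,-200,18,60)&(c.sum(-1)<150);P=W[m];print("handle n",len(P),P.mean(0).round(1),np.percentile(P[:,2],[5,50,95]).round(1))
    Q=P[:,:2]-P[:,:2].mean(0);u,sv,vt=np.linalg.svd(Q);pr=Q@vt[0];print(" dir",vt[0],np.degrees(np.arctan2(*vt[0][::-1])),"ext",pr.min(),pr.max(), (P[:,:2].mean(0)+vt[0]*(pr.min()+pr.max())/2).round(1))
    m=box(400,560,-260,-90,3,60)&(c.sum(-1)>=150);P=W[m];print("tray",len(P),P.min(0).round(1),P.max(0).round(1))
    r=cv2.minAreaRect(P[:,:2].astype(np.float32));print(" rect",r)
    m=box(380,650,240,450,160,178);P=W[m]
    print("rim pts",len(P))
    if len(P)>10:
        A=np.c_[2*P[:,:2],np.ones(len(P))]
        k=np.ones(len(P),bool)
        for _ in range(5):
            x,*_r=np.linalg.lstsq(A[k],(P[k,:2]**2).sum(1),rcond=None);rr=np.sqrt(x[2]+x[0]**2+x[1]**2);e=abs(np.hypot(*(P[:,:2]-x[:2]).T)-rr);k=e<4
        print(" rim centre",x[:2].round(1),rr,k.sum(),np.median(P[k,2]))
    m=box(400,520,150,260,60,160)&(hsv[...,1]>180)&(c[...,0]>90)&(c[...,1]<60);P=W[m];print("red",len(P),P.mean(0).round(1) if len(P) else "",P.min(0).round(1),P.max(0).round(1))
    m=box(400,700,180,450,8,20);P=W[m];r=cv2.minAreaRect(P[:,:2].astype(np.float32));print("base rect",r,np.median(P[:,2]))
```

```text
top table z 1.0005572720577902
handle n 55 [ 495.4 -239.7   37.6] [34.5 37.7 40.4]
 dir [-0.39380167  0.91919544] 113.1912579223368 ext -27.7754715255516 26.360051678908075 [ 495.7 -240.4]
tray 1119 [ 400.  -259.8    3. ] [559.2 -90.5  42.2]
 rect ((479.4928283691406, -175.09832763671875), (159.02902221679688, 169.20669555664062), 0.10711674392223358)
rim pts 498
 rim centre [500.9 331.3] 57.81205492849329 443 168.8167577684709
red 15 [456.8 211.4 141.1] [454.  207.5 128.3] [459.2 216.8 146.5]
base rect ((542.8666381835938, 302.69769287109375), (292.515380859375, 249.87107849121094), 7.009162425994873) 14.943226037315071
scene table z 0.7669740591122718
handle n 50 [ 497.8 -235.7   36.5] [32.7 36.6 40.1]
 dir [-0.4134483   0.91052759] 114.42163668665248 ext -26.036307649986597 25.915687483539358 [ 497.9 -235.8]
tray 974 [ 400.3 -259.2    3. ] [557.9 -90.3  42.3]
 rect ((478.3265075683594, -175.237548828125), (157.01222229003906, 168.6689910888672), 0.724248468875885)
rim pts 576
 rim centre [503.9 332.2] 58.26973116787075 518 169.17357055803416
red 39 [462.6 217.7 126.7] [457.1 213.1  97.6] [466.4 221.2 145.4]
base rect ((578.6790161132812, 292.0687255859375), (231.32723999023438, 264.93701171875), 12.626009941101074) 14.077418177308573
```

```bash
cat >> h.py <<'E'
def scoop_pts():
    L=[]
    for y in(-27,27):
        L+= [[(-31,y,0),(-31,y,27)],[(-31,y,27),(31,y,27)],[(31,y,27),(31,y,0)],[(-31,y,0),(31,y,0)],[(31,y,0),(56,y,14)]]
    L+=[[(-31,-27,27),(-31,27,27)],[(56,-27,14),(56,27,14)]]
    for y in(-7,7): L+=[[(-40,y,37),(-102,y,37)],[(-40,y,23),(-102,y,23)]]
    L+=[[(-102,-7,37),(-102,7,37)]]
    return np.array(L,float)
def tf(P,o,yaw):
    c,s=np.cos(yaw),np.sin(yaw);return P@np.array([[c,-s,0],[s,c,0],[0,0,1]]).T+np.array(o)
E
cat > ov.py <<'E'
import sys
from h import *
x,y,yaw=map(float,sys.argv[1:4]);out=sys.argv[4]
t=dict(np.load("top0.npz"));s=dict(np.load("scene0.npz"));ims=[]
for d,(u0,v0,u1,v1) in((t,(340,210,415,265)),(s,(295,140,360,190))):
    k=8 if d is s else 7
    im=cv2.resize(d["color"][v0:v1,u0:u1,::-1],None,fx=k,fy=k,interpolation=2)
    for a,b in tf(scoop_pts(),(x,y,0),np.radians(yaw)):
        f=lambda p:tuple(int(q) for q in ((np.array(proj(d,p))-(u0,v0)+.5)*k))
        cv2.line(im,f(a),f(b),(0,0,255),1)
    ims.append(im[:290] if d is t else im[:300])
o=np.zeros((600,560,3),np.uint8)
o[:ims[0].shape[0],:525]=ims[0][:,:560];o[295:295+ims[1].shape[0],:520]=ims[1][:305]
cv2.imwrite(out,o)
E
sed -i 's/im\[:290\] if d is t else im\[:300\]/im/' ov.py; sed -i 's/(600,560,3)/(800,560,3)/; s/o\[295:295+/o[390:390+/; s/ims\[1\]\[:305\]/ims[1]/' ov.py
sed -i 's/^cv2.imwrite(out,o)/cv2.imwrite(out,cv2.resize(o,None,fx=.75,fy=.75,interpolation=3))/' ov.py
python3 ov.py 468 -173 113.8 pics/ov1.png
```

```text
(no output)
```

View pics/ov1.png

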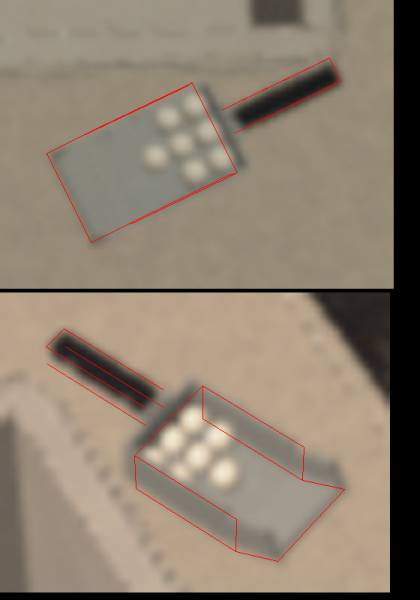

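```bash
cat > plan.py <<'E'
# usage: delta(target pos(mm), target R(tool->world)) -> shift cm & turn in tool axes from the commanded pose
from h import *
from workcell import ctrl
def Rg(yaw,phi,flip=1):
    """tool with jaws across scoop of heading yaw (rad), approach tilted phi toward heading; flip=±1"""
    xs=np.array([np.cos(yaw),np.sin(yaw),0]);ys=np.array([-np.sin(yaw),np.cos(yaw),0]);z=np.array([0,0,1.])
    a=np.sin(phi)*xs-np.cos(phi)*z;j=ys*flip
    return np.stack([np.cross(a,j),a,j],1)
def cur():
    o=ctrl.get_obs();return np.array(o["ee_pos"]),R.from_rotvec(o["orientation"]).as_matrix(),o
def delta(p,Rt,p0=None,R0=None):
    if p0 is None:p0,R0,_=cur()
    return (R0.T@(np.array(p)-p0)/10).round(2),R.from_matrix(R0.T@Rt).as_rotvec().round(3)
E
python3 - <<'E'
from plan import *
p,R0,o=cur();print(R0.round(3))
for f in(1,-1):
  for phi in (0,30): print(f,phi,delta((493.8,-233.8,170),Rg(np.radians(113.3),np.radians(phi),f)))
E
```

```text
[[-0.974 -0.     0.226]
 [-0.226  0.001 -0.974]
 [-0.    -1.    -0.001]]
1 0 (array([-42.82,   5.24, -28.52]), array([1.000e-03, 1.392e+00, 1.000e-03]))
1 30 (array([-42.82,   5.24, -28.52]), array([-0.363,  1.358, -0.435]))
-1 0 (array([-42.82,   5.24, -28.52]), array([ 1.00e-03, -1.75e+00, -1.00e-03]))
-1 30 (array([-42.82,   5.24, -28.52]), array([-0.456, -1.705,  0.38 ]))
```

```bash
python3 -m jog '[[1,[-3,0,-2],[0,-0.1,0]],[1,[-7,0,-4.7],[0,-0.25,0]],[1,[-11,0,-7.5],[0,-0.4,0]],[1,[-15,0,-10],[0,-0.55,0]],[1,[-19,0,-12.7],[0,-0.7,0]],[1,[-23,0,-15.3],[0,-0.85,0]],[1,[-26,0,-17.3],[0,-0.95,0]],[1,[-27,0,-18],[0,-1,0]]]'
python3 - <<'E'
from plan import *
p,R0,o=cur();print(o["qpos"].round(3));np.savez("o1.npz",q=o["qpos"],p=p,R=R0)
print(delta((493.8,-233.8,170),Rg(np.radians(113.3),0,-1)))
E
```

```text
t: 0.9
ee_pos: [365.1, -370.1, 222.5]
orientation: [-1.03, 1.453, -1.452]
ft_force: [-0.2, 0.3, -0.1]
width: 87.8
[-0.815  0.27   1.86   0.     1.012 -0.479]
(array([-17.12,   5.26,   7.64]), array([ 0.   , -0.743, -0.001]))
```

```bash
python3 -m jog '[[1,[-2,0.5,1],[0,-0.1,0]],[1,[-5,1,2.2],[0,-0.23,0]],[1,[-8,1.5,3.6],[0,-0.36,0]],[1,[-11,2,5],[0,-0.5,0]],[1,[-14,2.5,6.3],[0,-0.62,0]],[1,[-16.3,3,7.3],[0,-0.72,0]],[1,[-17.1,3.3,7.6],[0,-0.743,0]],[1,[-17.1,3.3,7.6],[0,-0.743,0]]]'
python3 - <<'E'
from plan import *
p,R0,o=cur();print(o["qpos"].round(3));np.savez("o2.npz",q=o["qpos"],p=p,R=R0)
print(R0.round(3));print(delta((493.8,-233.8,190),Rg(np.radians(113.3),np.radians(35),-1)))
E
```

```text
t: 1.7
ee_pos: [492.4, -236.9, 189.0]
orientation: [-1.372, 0.911, -0.909]
ft_force: [-1.0, -0.8, 0.1]
width: 87.7
[-0.47   0.353  1.831 -0.     0.96  -0.869]
[[ 0.389 -0.001  0.921]
 [-0.921  0.     0.389]
 [-0.001 -1.    -0.001]]
(array([-0.23, -0.1 ,  0.25]), array([-0.001, -0.007,  0.61 ]))
```

```bash
python3 -m jog '[[1,[0,0,0],[0,0,0.08]],[1,[0,0,0],[0,0,0.2]],[1,[0,0,0],[0,0,0.32]],[1,[0,0,0],[0,0,0.44]],[1,[0,0,0],[0,0,0.5]],[1,[0,0,0],[0,0,0.52]],[1,[0,0,0],[0,0,0.52]]]'
cat > fk.py <<'E'
from h import *
from scipy.optimize import least_squares
def fk(q,k):
    a1,d1,L2,ax,L3,L6,c=k
    e=lambda s,a:R.from_euler(s,a).as_matrix()
    A=e('z',q[0]);p=A@[a1,0,d1];A=A@e('y',q[1]);p=p+A@[0,0,L2];A=A@e('y',q[2]);p=p+A@[ax,0,L3]
    A=A@e('z',q[3])@e('y',q[4])@e('z',q[5]);p=p+A@[0,0,L6]
    return p,A
E
python3 - <<'E'
from plan import *;from fk import *
p,R0,o=cur();print(o["qpos"].round(3));np.savez("o3.npz",q=o["qpos"],p=p,R=R0)
D=[dict(np.load(f"o{i}.npz")) for i in(1,2,3)]
for d in D:
    pp,A=fk(d["q"],[0,0,0,0,0,0,0]);print((A.T@d["R"]).round(2).tolist())
def res(k): return np.concatenate([fk(d["q"],k)[0]-d["p"] for d in D])
r=least_squares(res,[0,300,400,0,400,200,0]);print(r.x.round(1),r.fun.round(1))
E
```

```text
t: 2.4
ee_pos: [491.8, -238.3, 189.2]
orientation: [-1.056, 1.195, -0.512]
ft_force: [-0.5, 0.7, -0.1]
width: 87.8
[-0.621  0.571  1.573  0.265  1.455 -1.11 ]
[[-0.0, -0.0, -1.0], [-1.0, 0.0, 0.0], [0.0, 1.0, -0.0]]
[[-0.0, -0.0, -1.0], [-1.0, -0.0, -0.0], [-0.0, 1.0, -0.0]]
[[-0.0, 0.0, -1.0], [-1.0, -0.0, 0.0], [-0.0, 1.0, 0.0]]
[-1.000e-01  3.999e+02  6.333e+02  1.800e+02  5.277e+02  3.541e+02
  0.000e+00] [ -8.3  -8.5   1.   -5.2 -10.7   0.4  -0.7   0.1  -1.4]
```

```bash
cat > fk.py <<'E'
from h import *
from scipy.optimize import least_squares
M=np.array([[0,0,-1.],[-1,0,0],[0,1,0]])
def fk(q,k):
    a1,d1,L2,ax,L3,L6,dy=k
    e=lambda s,a:R.from_euler(s,a).as_matrix()
    A=e('z',q[0]);p=A@[a1,dy,d1];A=A@e('y',q[1]);p=p+A@[0,0,L2];A=A@e('y',q[2]);p=p+A@[ax,0,L3]
    A=A@e('z',q[3])@e('y',q[4])@e('z',q[5]);p=p+A@[0,0,L6]
    return p,A@M
LO=[-3,-.9,.09,-1.31,.11,-2.54];HI=[3,2.11,2.58,4.45,2.69,2.54]
def ik(p,Rt,k,q0):
    def f(q):
        pp,A=fk(q,k);return np.r_[(pp-p)/100,R.from_matrix(A.T@Rt).as_rotvec()]
    r=least_squares(f,np.clip(q0,np.array(LO)+.02,np.array(HI)-.02),bounds=(LO,HI));return r.x,np.abs(r.fun).max()
E
python3 - <<'E'
from plan import *;from fk import *
D=[dict(np.load(f"o{i}.npz")) for i in(1,2,3)]
D.append(dict(q=np.array([-1.36198356e+00,  4.23865053e-01,  1.63065126e+00, -1.73746421e-05,1.08860128e+00, -1.90159837e-02]),p=np.array([ 141.06326918, -608.31967643,  221.90180046])))
def res(k): return np.r_[np.concatenate([fk(d["q"],k)[0]-d["p"] for d in D]),(np.array(k)-[0,300,500,0,450,300,0])*.003]
r=least_squares(res,[0,300,400,0,400,200,0]);print(r.x.round(1),r.fun.round(1));k=r.x;np.save("k.npy",k)
q=D[2]["q"]
print("limits check")
y0=np.radians(113.3)
for phi0 in (0,15,30,45):
    g=np.array((493.8,-233.8,30));Rt=Rg(y0,np.radians(phi0),-1);qq,e=ik(g+Rt[:,1]*19,Rt,k,q);print("grasp",phi0,qq.round(2),round(e,4))
    for yawd in (90,113,135):
      yaw=np.radians(yawd);q1=qq.copy();s=""
      for th in (0,30,60,75,90):
        # lip at funnel centre-ish, scoop tilt th nose-down
        xs=np.array([np.cos(yaw),np.sin(yaw),0])
        lip=np.array([502,332,165.])-xs*15
        c,sn=np.cos(np.radians(th)),np.sin(np.radians(th))
        # grip relative to lip in scoop frame: (-122, +16)
        gx=-122*c+16*sn;gz=122*sn+16*c
        gp=lip+xs*gx+[0,0,gz];Rt=Rg(yaw,np.radians(phi0-th),-1)
        q1,e=ik(gp+Rt[:,1]*19,Rt,k,q1);s+=f"\n   {th} {q1.round(2)} {e:.3f}"
      print(" yaw",yawd,s)
E
```

```text
[ -0.  312.3 563.1  77.4 484.9 309.6  11.9] [ 0.  -0.  -0.   0.  -0.  -0.   0.  -0.   0.  -0.   0.   0.  -0.   0.
  0.2  0.2  0.1  0.   0. ]
limits check
grasp 0 [-0.46  0.64  1.9   0.    0.6  -0.87] 0.0
 yaw 90 
   0 [0.35 0.38 1.87 0.   0.89 0.35] 0.000
   30 [ 0.61  0.46  1.67 -0.43  1.35  0.78] 0.000
   60 [ 0.79  0.68  1.45 -0.68  1.82  0.91] 0.000
   75 [ 0.84  0.82  1.35 -0.8   2.04  0.91] 0.000
   90 [ 0.88  0.95  1.26 -0.95  2.24  0.86] 0.000
 yaw 113 
   0 [ 0.33  0.45  1.75  0.    0.94 -0.07] 0.000
   30 [ 0.62  0.45  1.7  -0.56  1.18  0.48] 0.000
   60 [ 0.85  0.6   1.61 -0.89  1.57  0.76] 0.000
   75 [ 0.93  0.72  1.55 -1.02  1.78  0.83] 0.000
   90 [ 0.98  0.85  1.5  -1.14  1.97  0.87] 0.000
 yaw 135 
   0 [ 0.36  0.52  1.63 -0.    0.99 -0.43] 0.000
   30 [ 0.62  0.43  1.73 -0.63  0.99  0.19] 0.000
   60 [ 0.88  0.52  1.77 -1.11  1.3   0.68] 0.000
   75 [ 0.98  0.62  1.77 -1.25  1.51  0.84] 0.000
   90 [ 1.04  0.75  1.72 -1.31  1.73  0.92] 0.043
grasp 15 [-0.54  0.71  1.77  0.19  0.89 -1.09] 0.0
 yaw 90 
   0 [ 0.21  0.36  1.92  0.35  0.83 -0.02] 0.000
   30 [ 0.51  0.3
[... 1648 characters left out ...]
 0.29 1.87 0.31 0.94 0.08] 0.000
   60 [ 0.58  0.37  1.64 -0.23  1.28  0.66] 0.000
   75 [ 0.71  0.49  1.51 -0.39  1.51  0.81] 0.000
   90 [ 0.8   0.63  1.38 -0.52  1.73  0.88] 0.000
 yaw 113 
   0 [ 0.01  0.62  1.68  0.75  1.29 -0.78] 0.000
   30 [ 0.25  0.4   1.7   0.29  1.1  -0.29] 0.000
   60 [ 0.59  0.36  1.65 -0.28  1.19  0.3 ] 0.000
   75 [ 0.74  0.43  1.61 -0.51  1.33  0.52] 0.000
   90 [ 0.87  0.53  1.55 -0.68  1.51  0.68] 0.000
 yaw 135 
   0 [ 0.1   0.76  1.4   0.58  1.55 -0.87] 0.000
   30 [ 0.29  0.49  1.54  0.24  1.24 -0.59] 0.000
   60 [ 0.59  0.36  1.66 -0.29  1.09 -0.07] 0.000
   75 [ 0.76  0.36  1.7  -0.59  1.13  0.24] 0.000
   90 [ 0.91  0.43  1.73 -0.83  1.25  0.51] 0.000
```

Run:
```python
from plan import *
y=np.radians(113.2);Rt=Rg(y,np.radians(30),-1);g=np.array([468,-173,30])-66*np.array([np.cos(y),np.sin(y),0]);print(g)
print(delta(g+Rt[:,1]*(19-70),Rt),delta(g+Rt[:,1]*19,Rt))
```

```text
[ 494.00016603 -233.66293239   30.        ]
(array([7.63, 8.88, 0.41]), array([-0.003, -0.007,  0.004])) (array([ 7.61, 15.88,  0.39]), array([-0.003, -0.007,  0.004]))
```

```bash
python3 -m jog '[[1,[1.5,2,0.1],[0,0,0]],[1,[4,4.6,0.2],[0,0,0]],[1,[6.5,7.4,0.3],[0,0,0]],[1,[7.6,9,0.3],[0,0,0]],[1,[7.6,9,0.3],[0,0,0]]]'
python3 - <<'E'
from plan import *
d=ctrl.get_image("top");crop(d,330,190,430,270,7,"pics/pre_top.png")
d=ctrl.get_image("scene");crop(d,270,110,370,190,7,"pics/pre_sc.png")
y=np.radians(113.2);Rt=Rg(y,np.radians(30),-1);g=np.array([468,-173,30])-66*np.array([np.cos(y),np.sin(y),0]);print(delta(g+Rt[:,1]*19,Rt))
E
```

```text
t: 2.9
ee_pos: [502.0, -254.3, 72.0]
orientation: [-1.057, 1.196, -0.507]
ft_force: [0.2, -0.3, 0.8]
width: 87.5
(array([ 0.16,  6.96, -0.06]), array([-0.002, -0.004,  0.004]))
```

View pics/pre_top.png

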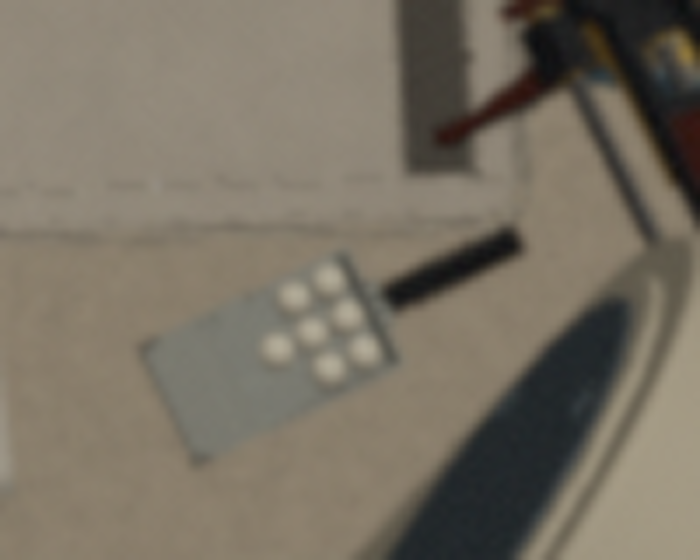

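View pics/pre_sc.png

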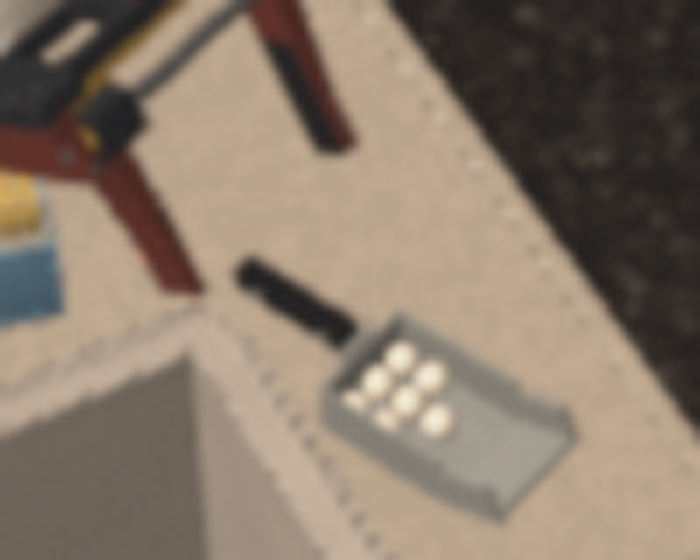

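```bash
python3 - <<'E'
from h import *
W=cloud(dict(np.load("top0.npz")))
for u,v in((440,190),(422,195),(455,155),(485,218),(430,180)):print(u,v,W[v,u].round(0))
E
python3 -m jog '[[1,[0.1,1.5,0],[0,0,0]],[1,[0.1,3.5,0],[0,0,0]],[1,[0.15,5.5,0],[0,0,0]],[1,[0.15,6.8,0],[0,0,0]],[1,[0.15,6.9,0],[0,0,0]],[1,[0.15,6.9,0],[0,0,0]]]'
```

```text
440 190 [ 593. -363.   81.]
422 195 [ 581. -313.   78.]
455 155 [ 689. -410.   89.]
485 218 [ 510. -467.  110.]
430 180 [ 622. -338.   80.]
t: 3.6
ee_pos: [491.1, -225.1, 13.6]
orientation: [-1.058, 1.192, -0.51]
ft_force: [-0.5, -0.3, 0.1]
width: 88.0
```

No contact. Close.

```bash
python3 -m jog '[[0.6,[0,0,0],[0,0,0]],[0.4,[0,0,0],[0,0,0]],[0.3,[0,0,0],[0,0,0]],[0.2,[0,0,0],[0,0,0]],[0,[0,0,0],[0,0,0]],[0,[0,0,0],[0,0,0]],[0,[0,0,0],[0,0,0]],[0,[0,0,0],[0,0,0]]]';python3 - <<'E'
from plan import *
d=ctrl.get_image("top");a=cv2.resize(d["color"][190:270,330:430,::-1],None,fx=4,fy=4,interpolation=2)
d=ctrl.get_image("scene");b=cv2.resize(d["color"][110:190,270:370,::-1],None,fx=4,fy=4,interpolation=2)
cv2.imwrite("pics/closed.png",np.hstack([a,b]))
E
```

```text
t: 4.4
ee_pos: [490.8, -225.0, 13.2]
orientation: [-1.057, 1.193, -0.509]
ft_force: [-0.4, -0.2, 0.3]
width: 27.5
```

View pics/closed.png

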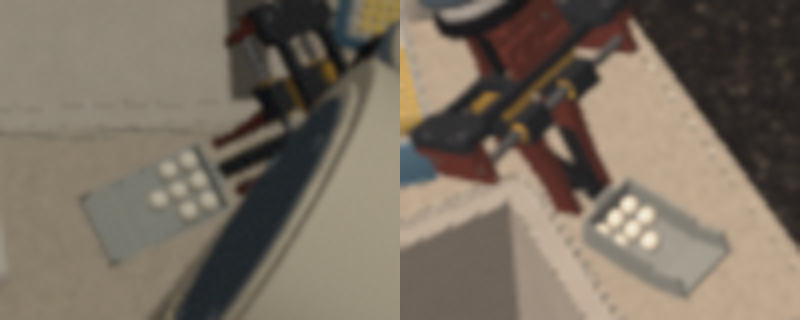

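Still closing, and centred on the handle.

```bash
python3 -m jog '[[0,[0,0,0],[0,0,0]],[0,[0,0,0],[0,0,0]],[0,[0,0,0],[0,0,0]],[0,[0,0,0],[0,0,0]],[0,[0,0,0],[0,0,0]]]'
python3 - <<'E'
from plan import *
p,R0,o=cur();print(R0.round(3))
print((R0.T@[0,0,1]).round(3))
E
```

```text
t: 5.0
ee_pos: [490.8, -225.0, 13.1]
orientation: [-1.057, 1.192, -0.509]
ft_force: [-1.0, -0.5, -0.6]
width: 13.6
[[ 0.338 -0.194  0.921]
 [-0.799  0.458  0.389]
 [-0.497 -0.868 -0.   ]]
[-0.497 -0.868 -0.   ]
```

```bash
python3 -m jog '[[0,[-0.1,-0.17,0],[0,0,0]],[0,[-0.4,-0.7,0],[0,0,0]],[0,[-0.9,-1.55,0],[0,0,0.02]],[0,[-1.5,-2.6,0],[0,0,0.05]],[0,[-2.2,-3.8,0],[0,0,0.08]],[0,[-2.7,-4.7,0],[0,0,0.1]],[0,[-3,-5.2,0],[0,0,0.1]],[0,[-3,-5.2,0],[0,0,0.1]]]';python3 - <<'E'
from plan import *
d=ctrl.get_image("top");a=cv2.resize(d["color"][190:270,330:430,::-1],None,fx=4,fy=4,interpolation=2)
d=ctrl.get_image("scene");b=cv2.resize(d["color"][110:190,270:370,::-1],None,fx=4,fy=4,interpolation=2)
cv2.imwrite("pics/lift.png",np.hstack([a,b]))
E
```

```text
t: 5.8
ee_pos: [491.1, -225.2, 73.9]
orientation: [-0.993, 1.237, -0.433]
ft_force: [-0.6, -0.3, -2.3]
width: 13.8
```

View pics/lift.png

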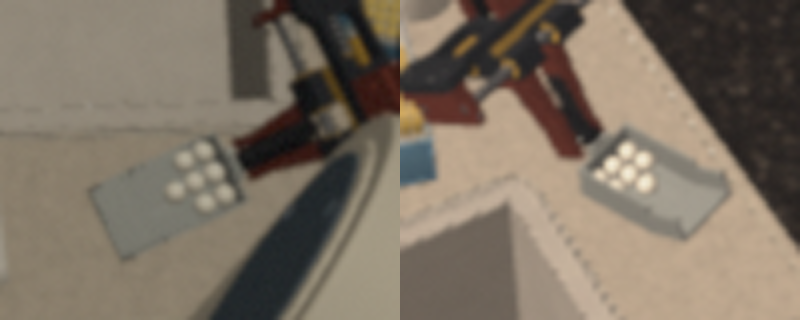

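```bash
cat > sc.py <<'E'
from plan import *
YAW=np.radians(113.1);PH=np.radians(29.8);XS=np.array([np.cos(YAW),np.sin(YAW),0]);YS=np.array([-np.sin(YAW),np.cos(YAW),0])
F=np.array([502.4,331.8,0])
def pose(s,z,th,lat=0):
    th=np.radians(th);c,sn=np.cos(th),np.sin(th)
    Rt=Rg(YAW,PH-th,-1)
    lip=F+XS*s+YS*lat+[0,0,z]
    g=lip+XS*(-122*c+16*sn)+[0,0,122*sn+16*c]
    return g+Rt[:,1]*19,Rt
def lipnow():
    p,R0,o=cur();a=R0[:,1];th=PH-np.arctan2(a@XS,-a[2]);g=p-19*a;c,sn=np.cos(th),np.sin(th)
    lip=g-(XS*(-122*c+16*sn)+[0,0,122*sn+16*c]);r=lip-F;return (r@XS).round(1),(r@YS).round(1),lip[2].round(1),np.degrees(th).round(1)
E
python3 - <<'E'
from sc import *
print(lipnow());p0,R0,_=cur()
print("up",delta(p0+[0,0,140],R0))
print("goal",delta(*pose(-15,210,-6)))
from fk import *
k=np.load("k.npy");q=ctrl.get_obs()["qpos"]
for z,s in((210,-15),):
    print(ik(*pose(s,z,-6),k,q))
E
```

```text
(np.float64(-395.3), np.float64(229.2), np.float64(84.8), np.float64(-5.7))
up (array([ -8.13, -11.4 ,  -0.  ]), array([0., 0., 0.]))
goal (array([-38.25,  11.98,  22.81]), array([-0.002, -0.002,  0.005]))
(array([ 0.05858847,  0.52387712,  1.68501384,  0.62124729,  1.24041499,
       -0.64476786]), np.float64(2.2737367544323206e-15))
```

```bash
python3 -m jog '[[0,[-0.3,-0.4,0],[0,0,0]],[0,[-1.1,-1.6,0],[0,0,0]],[0,[-2.4,-3.4,0],[0,0,0]],[0,[-3.8,-5.4,0],[0,0,0]],[0,[-5.2,-7.4,0],[0,0,0]],[0,[-6.5,-9.2,0],[0,0,0]],[0,[-7.3,-10.3,0],[0,0,0]],[0,[-7.5,-10.6,0],[0,0,0]]]'
python3 - <<'E'
from sc import *
print(lipnow());print(delta(*pose(-15,212,-6)))
E
```

```text
t: 6.7
ee_pos: [491.6, -225.7, 205.0]
orientation: [-0.993, 1.236, -0.434]
ft_force: [-0.3, -0.1, -1.9]
width: 13.5
(np.float64(-396.6), np.float64(228.8), np.float64(216.4), np.float64(-5.6))
(array([-30.85,  22.6 ,  22.75]), array([-0.003, -0.002,  0.007]))
```

```bash
python3 -m jog '[[0,[-0.3,0.2,0.2],[0,0,0]],[0,[-1.2,0.9,0.9],[0,0,0]],[0,[-2.8,2,2],[0,0,0]],[0,[-4.6,3.4,3.4],[0,0,0]],[0,[-6.8,5,5],[0,0,0]],[0,[-8.9,6.6,6.6],[0,0,0]],[0,[-11.1,8.1,8.2],[0,0,0]],[0,[-13.3,9.7,9.8],[0,0,0]]]'
python3 - <<'E'
from sc import *
print(lipnow());print(delta(*pose(-15,212,-6)))
E
```

```text
t: 7.5
ee_pos: [516.4, -32.4, 200.8]
orientation: [-0.993, 1.24, -0.43]
ft_force: [0.9, 0.1, -2.3]
width: 14.1
(np.float64(-228.6), np.float64(130.1), np.float64(212.7), np.float64(-5.8))
(array([-17.34,  12.53,  12.95]), array([-0.   , -0.003,  0.003]))
```

```bash
python3 -m jog '[[0,[-2.1,1.5,1.5],[0,0,0]],[0,[-4.3,3.1,3.2],[0,0,0]],[0,[-6.6,4.8,4.9],[0,0,0]],[0,[-9,6.5,6.7],[0,0,0]],[0,[-11.2,8.1,8.3],[0,0,0]],[0,[-13.3,9.6,9.9],[0,0,0]],[0,[-14.7,10.6,10.9],[0,0,0]],[0,[-15.4,11.1,11.4],[0,0,0]]]'
python3 - <<'E'
from sc import *
print(lipnow());print(delta(*pose(-15,205,-6)))
d=ctrl.get_image("top");a=cv2.resize(d["color"][160:280,140:300,::-1],None,fx=2.5,fy=2.5,interpolation=2);np.savez("t2.npz",**d)
d=ctrl.get_image("scene");b=cv2.resize(d["color"][200:320,330:490,::-1],None,fx=2.5,fy=2.5,interpolation=2);np.savez("s2.npz",**d)
cv2.imwrite("pics/over.png",np.hstack([a,b]))
E
```

```text
t: 8.3
ee_pos: [546.4, 186.7, 199.8]
orientation: [-0.994, 1.239, -0.428]
ft_force: [0.2, -0.1, -0.9]
width: 13.7
(np.float64(-38.8), np.float64(16.4), np.float64(211.7), np.float64(-5.8))
(array([-1.53,  1.96,  1.64]), array([ 0.001, -0.002,  0.004]))
```

View pics/over.png

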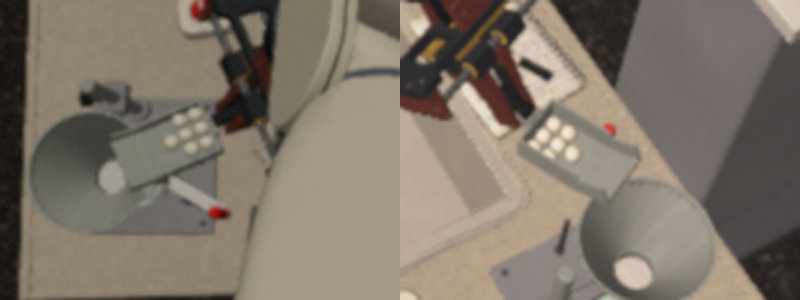

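Run:
```python
from sc import *
for n,c0,pts in(("t2.npz",(140,160),[(115,143),(131,187),(124,166),(160,160)]),("s2.npz",(330,200),[(633,163),(600,195),(615,178)])):
    W=cloud(dict(np.load(n)))
    for x,y in pts:
        if n[0]=='s': x-=400
        u=int(round(x/2.5+c0[0]));v=int(round(y/2.5+c0[1]));w=W[v,u];r=w-F;print(n,u,v,w.round(1),"s",(r@XS).round(1),"lat",(r@YS).round(1))
```

```text
t2.npz 186 217 [523.3 292.8 210.5] s -44.1 lat -3.9
t2.npz 192 235 [479.  274.2 221.5] s -43.8 lat 44.1
t2.npz 190 226 [501.3 282.6 211.1] s -44.8 lat 20.3
t2.npz 204 224 [506.2 252.3 200.3] s -74.6 lat 27.7
s2.npz 423 265 [487.9 279.6 213.8] s -42.3 lat 33.8
s2.npz 410 278 [529.9 292.2 214.5] s -47.2 lat -9.7
s2.npz 416 271 [507.7 283.1 210. ] s -46.9 lat 14.2
```

```bash
python3 - <<'E'
from sc import *
print(delta(*pose(-10,202,-6)))
E
python3 -m jog '[[0,[-0.4,0.5,0.4],[0,0,0]],[0,[-0.9,1.1,0.9],[0,0,0]],[0,[-1.5,1.9,1.4],[0,0,0]],[0,[-1.8,2.4,1.65],[0,0,0]],[0,[-1.8,2.4,1.65],[0,0,0]],[0,[-1.8,2.4,1.65],[0,0,0]]]'
python3 - <<'E'
from sc import *
print(lipnow())
p0,R0,_=cur()
for s,z,th in((-10,196,5),(-10,188,15),(-10,180,25),(-10,176,35),(-8,172,45),(-8,168,55),(-8,165,70),(-8,165,80)):print(s,z,th,*delta(*pose(s,z,th),p0,R0))
E
```

```text
(array([-1.86,  2.59,  1.65]), array([ 0.001, -0.001,  0.004]))
t: 9.0
ee_pos: [552.1, 216.4, 191.3]
orientation: [-0.993, 1.239, -0.431]
ft_force: [0.2, 0.3, -0.9]
width: 13.7
(np.float64(-13.7), np.float64(-0.4), np.float64(203.0), np.float64(-5.7))
-10 196 5 [-1.1  -0.94 -0.05] [-0.001 -0.003 -0.187]
-10 188 15 [-2.02 -1.67 -0.05] [-0.001 -0.003 -0.362]
-10 180 25 [-3.17 -2.14 -0.05] [-0.001 -0.003 -0.536]
-10 176 35 [-4.72 -2.63 -0.05] [-0.    -0.003 -0.711]
-8 172 45 [-6.55 -2.69 -0.06] [-0.    -0.003 -0.885]
-8 168 55 [-8.27 -2.53 -0.06] [ 0.    -0.003 -1.06 ]
-8 165 70 [-11.01  -1.88  -0.07] [ 1.000e-03 -3.000e-03 -1.322e+00]
-8 165 80 [-12.85  -1.2   -0.08] [ 1.000e-03 -3.000e-03 -1.496e+00]
```

```bash
python3 -m jog '[[0,[-0.3,-0.2,0],[0,0,-0.04]],[0,[-0.7,-0.5,0],[0,0,-0.11]],[0,[-1.1,-0.9,0],[0,0,-0.187]],[0,[-1.5,-1.3,0],[0,0,-0.27]],[0,[-2,-1.7,0],[0,0,-0.36]],[0,[-2.4,-1.85,0],[0,0,-0.42]],[0,[-2.8,-2,0],[0,0,-0.48]],[0,[-3.15,-2.15,0],[0,0,-0.536]]]'
python3 - <<'E'
from sc import *
print(lipnow())
p0,R0,_=cur()
for s,z,th in((-10,180,25),(-10,176,35),(-8,172,45),(-8,168,55),(-8,165,70),(-8,165,80)):print(s,z,th,*delta(*pose(s,z,th),p0,R0))
d=ctrl.get_image("top");a=cv2.resize(d["color"][160:280,140:300,::-1],None,fx=2.5,fy=2.5,interpolation=2)
d=ctrl.get_image("scene");b=cv2.resize(d["color"][200:320,330:490,::-1],None,fx=2.5,fy=2.5,interpolation=2)
cv2.imwrite("pics/pour1.png",np.hstack([a,b]))
E
```

```text
t: 9.8
ee_pos: [547.0, 228.4, 227.9]
orientation: [-1.325, 0.959, -0.848]
ft_force: [-1.1, 0.6, -1.2]
width: 13.8
(np.float64(-10.5), np.float64(-0.5), np.float64(180.6), np.float64(25.1))
-10 180 25 [-0.03  0.08 -0.05] [-0.001 -0.004  0.002]
-10 176 35 [-1.11 -1.14 -0.05] [-0.    -0.004 -0.173]
-8 172 45 [-2.65 -2.12 -0.06] [-0.    -0.004 -0.347]
-8 168 55 [-4.22 -2.87 -0.06] [ 0.    -0.004 -0.522]
-8 165 70 [-6.89 -3.72 -0.07] [ 0.001 -0.004 -0.783]
-8 165 80 [-8.82 -4.08 -0.08] [ 0.001 -0.004 -0.958]
```

View pics/pour1.png

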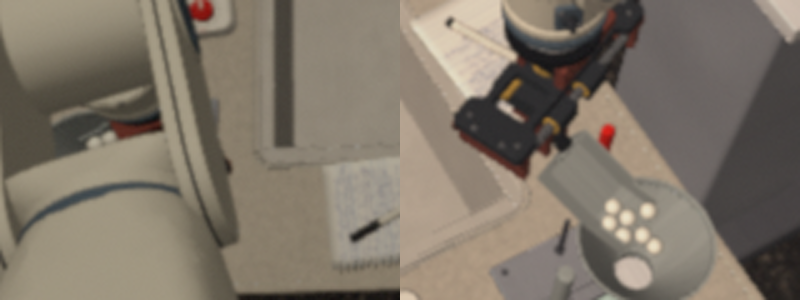

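```bash
python3 -m jog '[[0,[-0.3,-0.3,0],[0,0,-0.05]],[0,[-0.6,-0.6,0],[0,0,-0.09]],[0,[-0.85,-0.85,0],[0,0,-0.13]],[0,[-1.1,-1.1,0],[0,0,-0.173]],[0,[-1.1,-1.1,0],[0,0,-0.173]],[0,[-1.8,-1.55,0],[0,0,-0.25]],[0,[-2.65,-2.1,0],[0,0,-0.347]],[0,[-2.65,-2.1,0],[0,0,-0.347]]]'
python3 - <<'E'
from sc import *
print(lipnow())
p0,R0,_=cur()
for s,z,th in((-8,172,45),(-8,168,55),(-8,165,70),(-8,165,80)):print(s,z,th,*delta(*pose(s,z,th),p0,R0))
d=ctrl.get_image("scene");crop(d,330,200,490,320,4,"pics/pour2.png")
E
```

```text
t: 10.7
ee_pos: [537.0, 252.6, 250.2]
orientation: [-1.516, 0.738, -1.105]
ft_force: [0.7, 1.1, -1.0]
width: 13.3
(np.float64(-6.3), np.float64(-0.8), np.float64(171.2), np.float64(44.8))
-8 172 45 [ 0.17 -0.06 -0.07] [ 0.001 -0.001 -0.003]
-8 168 55 [-1.05 -1.29 -0.08] [ 0.001 -0.001 -0.178]
-8 165 70 [-3.28 -2.99 -0.08] [ 0.001 -0.001 -0.439]
-8 165 80 [-4.98 -3.98 -0.08] [ 0.001 -0.    -0.614]
```

View pics/pour2.png

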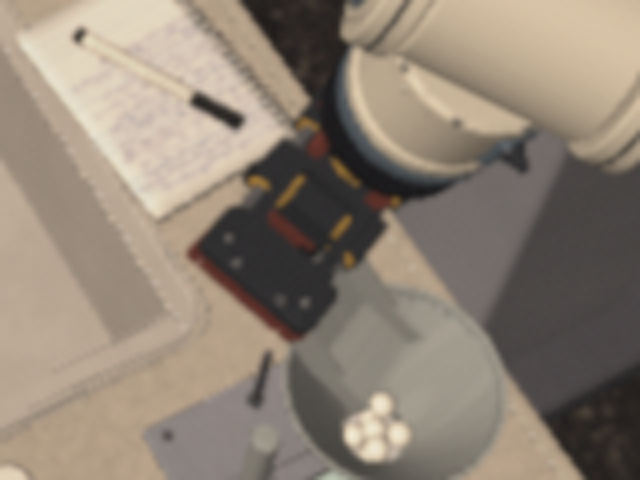

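```bash
python3 -m jog '[[0,[-0.5,-0.7,0],[0,0,-0.09]],[0,[-1.1,-1.3,0],[0,0,-0.178]],[0,[-2.2,-2.15,0],[0,0,-0.3]],[0,[-3.2,-2.9,0],[0,0,-0.42]],[0,[-3.2,-2.9,0],[0,0,-0.42]],[0,[-3.2,-2.9,0],[0,0,-0.42]],[0,[-2,-2,0],[0,0,-0.28]],[0,[-0.7,-0.9,0],[0,0,-0.12]]]'
python3 - <<'E'
from sc import *
print(lipnow())
p0,R0,_=cur()
for s,z,th in((-10,180,40),(-10,190,25),(-10,200,10),(-10,205,0)):print(s,z,th,*delta(*pose(s,z,th),p0,R0))
d=ctrl.get_image("scene");crop(d,330,200,490,320,4,"pics/pour3.png")
E
```

```text
t: 11.55
ee_pos: [534.5, 259.8, 257.2]
orientation: [-1.576, 0.652, -1.198]
ft_force: [0.3, -0.7, -0.6]
width: 13.8
(np.float64(-8.9), np.float64(-1.3), np.float64(169.0), np.float64(51.9))
-10 180 40 [ 1.45  1.15 -0.12] [-0.001 -0.002  0.207]
-10 190 25 [ 2.34  3.12 -0.12] [-0.001 -0.002  0.469]
-10 200 10 [ 2.47  5.12 -0.13] [-0.002 -0.002  0.73 ]
-10 205 0 [ 2.08  6.53 -0.13] [-0.002 -0.002  0.905]
```

View pics/pour3.png

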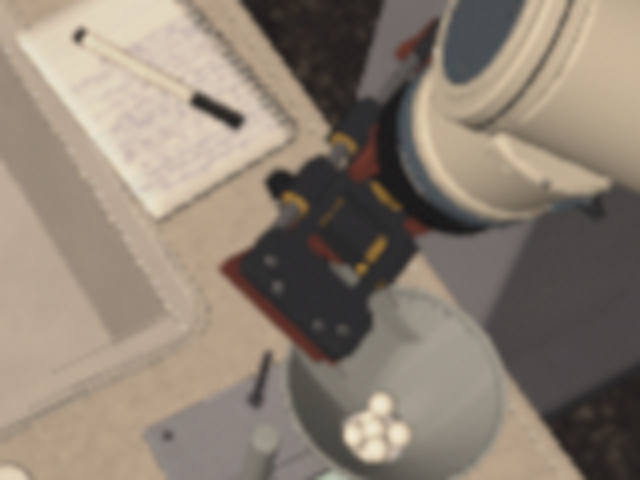

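Now back to level and look at the scoop.

```bash
python3 -m jog '[[0,[0.7,0.5,0],[0,0,0.1]],[0,[1.45,1.15,0],[0,0,0.207]],[0,[1.9,2.1,0],[0,0,0.34]],[0,[2.3,3.1,0],[0,0,0.469]],[0,[2.4,4.1,0],[0,0,0.6]],[0,[2.45,5.1,0],[0,0,0.73]],[0,[2.3,5.9,0],[0,0,0.83]],[0,[2.1,6.5,0],[0,0,0.905]]]'
python3 - <<'E'
from sc import *
print(lipnow())
p0,R0,_=cur()
for s,z,th,l in((-130,212,0,60),):print(s,z,th,*delta(*pose(s,z,th,l),p0,R0))
E
```

```text
t: 12.4
ee_pos: [552.8, 215.7, 205.8]
orientation: [-1.054, 1.191, -0.518]
ft_force: [0.8, 1.2, -1.9]
width: 13.7
(np.float64(-14.0), np.float64(-0.7), np.float64(205.8), np.float64(0.2))
-130 212 0 [ 9.84 -6.26 -5.98] [-0.007 -0.006  0.004]
```

Run:
```python
from sc import *
p0,R0,_=cur();Rt=Rg(YAW,PH,-1)
print(delta((490.8,-225,170),Rt,p0,R0), delta((490.8,-225,14),Rt,p0,R0))
```

```text
(array([ 35.04, -15.85, -22.68]), array([-0.007, -0.006,  0.004])) (array([ 42.74,  -2.28, -22.74]), array([-0.007, -0.006,  0.004]))
```

```bash
python3 -m jog '[[0,[1,-0.6,-0.6],[0,0,0]],[0,[3,-1.8,-1.9],[0,0,0]],[0,[5.5,-3.2,-3.6],[0,0,0]],[0,[8.5,-4.5,-5.5],[0,0,0]],[0,[11.5,-5.8,-7.4],[0,0,0]],[0,[14.5,-7,-9.4],[0,0,0]],[0,[17.5,-8.2,-11.3],[0,0,0]],[0,[20.5,-9.3,-13.2],[0,0,0]]]'
python3 - <<'E'
from sc import *
p0,R0,_=cur();Rt=Rg(YAW,PH,-1)
print(delta((490.8,-225,120),Rt,p0,R0))
E
```

```text
t: 13.2
ee_pos: [516.9, -42.2, 187.1]
orientation: [-1.063, 1.186, -0.52]
ft_force: [0.3, 0.3, -1.4]
width: 13.6
(array([17.09, -1.86, -9.52]), array([-0.004, -0.003,  0.012]))
```

```bash
python3 -m jog '[[0,[2.5,-0.3,-1.4],[0,0,0]],[0,[5.5,-0.6,-3],[0,0,0]],[0,[8.5,-0.9,-4.7],[0,0,0]],[0,[11.5,-1.2,-6.4],[0,0,0]],[0,[14.3,-1.5,-8],[0,0,0]],[0,[16.3,-1.8,-9.1],[0,0,0]],[0,[17,-1.9,-9.5],[0,0,0]],[0,[17,-1.9,-9.5],[0,0,0]]]'
python3 - <<'E'
from sc import *
p0,R0,_=cur();Rt=Rg(YAW,PH,-1);print(R0.T@[0,0,1])
print(delta((490.8,-225,40),Rt,p0,R0),delta((490.8,-225,14),Rt,p0,R0))
d=ctrl.get_image("top");a=cv2.resize(d["color"][170:290,310:470,::-1],None,fx=2.5,fy=2.5,interpolation=2)
d=ctrl.get_image("scene");b=cv2.resize(d["color"][100:220,240:400,::-1],None,fx=2.5,fy=2.5,interpolation=2)
cv2.imwrite("pics/back.png",np.hstack([a,b]))
crop(d,360,230,480,350,4,"pics/funnel2.png")
E
```

```text
t: 14.0
ee_pos: [490.6, -222.7, 119.8]
orientation: [-1.062, 1.189, -0.519]
ft_force: [0.6, 0.3, -0.6]
width: 14.2
[-4.88398010e-01 -8.72620835e-01  5.11779660e-04]
(array([ 4.09,  6.85, -0.08]), array([-0.003, -0.004,  0.01 ])) (array([ 5.36,  9.12, -0.08]), array([-0.003, -0.004,  0.01 ]))
```

View pics/back.png

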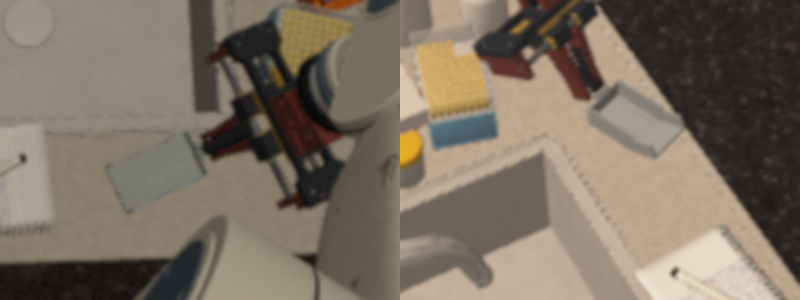

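View pics/funnel2.png

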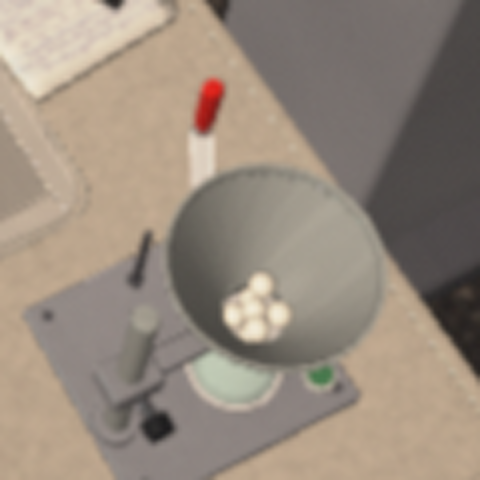

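```bash
python3 -m jog '[[0,[0.6,1,0],[0,0,0.003]],[0,[1.6,2.7,0],[0,0,0.006]],[0,[2.8,4.7,0],[0,0,0.01]],[0,[3.9,6.6,0],[0,0,0.01]],[0,[4.6,7.7,-0.05],[0,0,0.01]],[0,[5,8.4,-0.05],[0,0,0.01]],[0,[5.2,8.75,-0.08],[0,0,0.01]],[0,[5.25,8.85,-0.08],[0,0,0.01]]]'
python3 - <<'E'
from sc import *
p0,R0,_=cur();print(delta((490.8,-225,13.2),Rg(YAW,PH,-1),p0,R0))
E
python3 -m jog '[[0,[0,0,0],[0,0,0]],[0,[0.05,0.1,0],[0,0,0]],[0,[0.1,0.15,0],[0,0,0]]]'
```

```text
t: 14.9
ee_pos: [491.1, -223.7, 16.1]
orientation: [-1.056, 1.193, -0.508]
ft_force: [-0.6, 0.3, -1.3]
width: 13.9
(array([ 0.24,  0.2 , -0.08]), array([-0.001, -0.003, -0.002]))
t: 15.2
ee_pos: [491.4, -224.1, 15.1]
orientation: [-1.056, 1.193, -0.509]
ft_force: [-0.5, -0.5, -0.2]
width: 13.8
```

```bash
python3 -m jog '[[0,[0.03,0.05,0],[0,0,0]],[0,[0.06,0.1,0],[0,0,0]],[0,[0.09,0.15,0],[0,0,0]],[0,[0.09,0.15,0],[0,0,0]]]'
```

```text
t: 15.6
ee_pos: [491.1, -224.0, 13.1]
orientation: [-1.056, 1.193, -0.508]
ft_force: [-0.5, -0.6, 1.5]
width: 13.9
```

```bash
python3 -m jog '[[0,[0.03,0.05,0],[0,0,0]],[0,[0.05,0.08,0],[0,0,0]],[0,[0.05,0.08,0],[0,0,0]]]'
```

```text
t: 15.9
ee_pos: [491.2, -224.1, 12.9]
orientation: [-1.056, 1.193, -0.507]
ft_force: [-0.4, -1.6, 8.3]
width: 13.9
```

```bash
python3 -m jog '[[0,[-0.03,-0.05,0],[0,0,0]],[0.3,[-0.03,-0.05,0],[0,0,0]],[0.6,[-0.03,-0.05,0],[0,0,0]],[1,[-0.03,-0.05,0],[0,0,0]],[1,[-0.03,-0.05,0],[0,0,0]],[1,[-0.03,-0.05,0],[0,0,0]],[1,[-0.03,-0.05,0],[0,0,0]],[1,[-0.03,-0.05,0],[0,0,0]]]'
```

```text
t: 16.7
ee_pos: [491.1, -223.9, 12.4]
orientation: [-1.056, 1.193, -0.508]
ft_force: [-0.8, -0.8, -0.7]
width: 66.1
```

```bash
python3 -m jog '[[1,[0,0,0],[0,0,0]],[1,[0,0,0],[0,0,0]],[1,[0,-1,0],[0,0,0]],[1,[0,-3,0],[0,0,0]],[1,[0,-6,0],[0,0,0]],[1,[0,-10,0],[0,0,0]],[1,[0,-14,0],[0,0,0]],[1,[0,-16,0],[0,0,0]]]';python3 - <<'E'
from sc import *
d=ctrl.get_image("top");a=cv2.resize(d["color"][170:290,310:470,::-1],None,fx=2.5,fy=2.5,interpolation=2)
d=ctrl.get_image("scene");b=cv2.resize(d["color"][100:220,240:400,::-1],None,fx=2.5,fy=2.5,interpolation=2)
cv2.imwrite("pics/released.png",np.hstack([a,b]))
# flap handle targets
p0,R0,o=cur();print(o["qpos"].round(2),R0.round(3).tolist())
E
```

```text
t: 17.5
ee_pos: [523.9, -299.9, 155.0]
orientation: [-1.057, 1.19, -0.513]
ft_force: [0.3, 0.6, -1.4]
width: 87.9
[-0.66  0.69  1.43  0.25  1.48 -1.15] [[0.339, -0.189, 0.921], [-0.801, 0.456, 0.388], [-0.493, -0.87, 0.003]]
```

View pics/released.png

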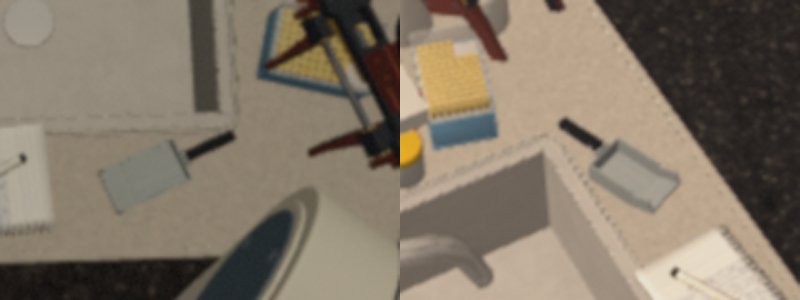

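Run:
```python
from sc import *
from fk import *
k=np.load("k.npy");p0,R0,o=cur();q=o["qpos"];Rt=Rg(np.pi/2,0,-1)
for P in((500,-40,215),(459.5,213,200),(459.5,213,110),(500,200,110),(540,213,110)):
    q,e=ik(np.array(P,float),Rt,k,q);print(P,q.round(2),round(e,4),*delta(P,Rt,p0,R0))
# base-plate yaw & handle
t=dict(np.load("top0.npz"));W=cloud(t)
m=(abs(W[...,2]-14)<4)&(W[...,0]>400)&(W[...,0]<620)&(W[...,1]>170)&(W[...,1]<290)
v,u=np.nonzero(m);P=W[m]
# right edge (min y) per x bins
E=[]
for x in range(470,580,6):
    s=P[abs(P[:,0]-x)<3]; 
    if len(s): E.append((x,s[:,1].min()))
E=np.array(E);print(E.round(0).tolist());print("yaw from right edge",np.degrees(np.arctan(-np.polyfit(E[:,0],E[:,1],1)[0])*-1))
```

```text
(500, -40, 215) [-0.1   0.25  1.91  0.    0.98 -0.1 ] 0.0 [-24.63   7.03   7.9 ] [ 0.1    0.391 -0.51 ]
(459.5, 213, 200) [0.41 0.28 1.91 0.   0.95 0.41] 0.0 [-45.53  20.63  13.98] [ 0.1    0.391 -0.51 ]
(459.5, 213, 110) [ 0.41  0.42  1.97 -0.    0.75  0.41] 0.0 [-41.09  28.46  13.95] [ 0.1    0.391 -0.51 ]
(500, 200, 110) [0.36 0.46 1.9  0.   0.79 0.36] 0.0 [-38.67  27.1   17.18] [ 0.1    0.391 -0.51 ]
(540, 213, 110) [0.36 0.51 1.8  0.   0.83 0.36] 0.0 [-38.35  26.94  21.37] [ 0.1    0.391 -0.51 ]
[[470.0, 255.0], [476.0, 278.0], [482.0, 244.0], [488.0, 242.0], [494.0, 242.0], [500.0, 242.0], [506.0, 242.0], [512.0, 242.0], [518.0, 241.0], [524.0, 241.0], [530.0, 242.0], [536.0, 242.0], [542.0, 241.0], [548.0, 242.0], [554.0, 241.0], [560.0, 241.0], [566.0, 242.0], [572.0, 242.0], [578.0, 239.0]]
yaw from right edge -7.723687105301764
```

```bash
python3 -m jog '[[1,[-2,0.2,0.7],[0.01,0.04,-0.05]],[1,[-5.5,1.3,1.8],[0.02,0.09,-0.12]],[1,[-9.5,2.5,3],[0.04,0.15,-0.2]],[1,[-13.5,3.7,4.3],[0.055,0.22,-0.28]],[1,[-17.5,4.9,5.6],[0.07,0.28,-0.36]],[1,[-21,6,6.8],[0.085,0.34,-0.44]],[1,[-24,6.8,7.7],[0.1,0.38,-0.5]],[1,[-24.6,7,7.9],[0.1,0.391,-0.51]]]'
python3 - <<'E'
from sc import *
p0,R0,o=cur();Rt=Rg(np.pi/2,0,-1)
print(delta((461,213,195),Rt,p0,R0))
E
```

```text
t: 18.4
ee_pos: [496.3, -34.3, 213.1]
orientation: [-1.213, 1.212, -1.201]
ft_force: [0.5, -0.8, -0.0]
width: 87.8
(array([-24.73,   1.9 ,  -3.41]), array([ 0.005,  0.004, -0.003]))
```

```bash
python3 -m jog '[[1,[-2,0,-0.3],[0,0,0]],[1,[-6,0.4,-0.8],[0,0,0]],[1,[-10.5,0.8,-1.4],[0,0,0]],[1,[-15,1.2,-2],[0,0,0]],[1,[-19.5,1.5,-2.7],[0,0,0]],[1,[-23,1.8,-3.2],[0,0,0]],[1,[-24.6,1.9,-3.4],[0.005,0.004,-0.003]],[1,[-24.7,1.9,-3.4],[0.005,0.004,-0.003]]]'
python3 - <<'E'
from sc import *
p0,R0,o=cur();Rt=Rg(np.pi/2,0,-1)
print(delta((461,213,110),Rt,p0,R0))
d=ctrl.get_image("top");a=cv2.resize(d["color"][160:280,140:300,::-1],None,fx=2.5,fy=2.5,interpolation=2)
d=ctrl.get_image("scene");b=cv2.resize(d["color"][220:340,340:500,::-1],None,fx=2.5,fy=2.5,interpolation=2)
cv2.imwrite("pics/preh.png",np.hstack([a,b]))
E
```

```text
t: 19.2
ee_pos: [462.2, 210.5, 194.0]
orientation: [-1.211, 1.211, -1.208]
ft_force: [0.7, 0.6, -0.3]
width: 87.8
(array([-0.25,  8.4 , -0.11]), array([ 0.002,  0.   , -0.   ]))
```

View pics/preh.png

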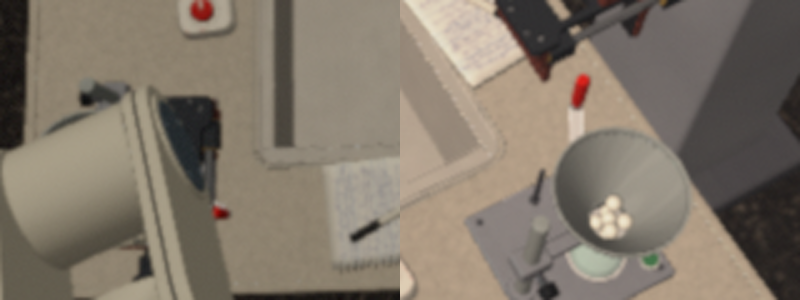

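Run:
```python
from sc import *
d=dict(np.load("scene0.npz"));t=dict(np.load("top0.npz"))
f=lambda p:((np.array(proj(d,p))-(340,220))*2.5+(400,0)).round(0)
print("post top/bottom",f((461,213,143)),f((461,213,97)),"alt",f((457,213,143)),"tips",f((462-44,210.5,194)),f((462+44,210.5,194)))
print((np.array(proj(t,(461,213,143)))-(140,160))*2.5)
```

```text
post top/bottom [580.  77.] [574.  99.] alt [584.  75.] tips [625.  29.] [544.  70.]
[213.91250815 208.18981231]
```

```bash
python3 -m jog '[[1,[-0.1,0.8,-0.2],[0,0,0]],[1,[-0.15,2.4,-0.25],[0,0,0]],[1,[-0.15,4.2,-0.25],[0,0,0]],[1,[-0.15,6,-0.25],[0,0,0]],[1,[-0.15,7.5,-0.25],[0,0,0]],[1,[-0.15,8.3,-0.25],[0,0,0]],[1,[-0.15,8.4,-0.25],[0,0,0]]]'
```

```text
t: 20.0
ee_pos: [460.8, 209.4, 110.1]
orientation: [-1.209, 1.214, -1.211]
ft_force: [-0.6, 0.0, -0.3]
width: 88.0
```

```bash
python3 -m jog '[[0.4,[0,0,0],[0,0,0]],[0.4,[0,0,0],[0,0,0]],[0.4,[0,0,0],[0,0,0]],[0.4,[0,0,0],[0,0,0]],[0.4,[0,0,0],[0,0,0]],[0.4,[0,0,0],[0,0,0]],[0.4,[0,0,0],[0,0,0]]]'
python3 - <<'E'
from sc import *
d=ctrl.get_image("top");a=cv2.resize(d["color"][160:280,140:300,::-1],None,fx=2.5,fy=2.5,interpolation=2)
d=ctrl.get_image("scene");b=cv2.resize(d["color"][220:340,340:500,::-1],None,fx=2.5,fy=2.5,interpolation=2)
cv2.imwrite("pics/h2.png",np.hstack([a,b]))
E
```

```text
t: 20.7
ee_pos: [461.5, 210.6, 111.3]
orientation: [-1.207, 1.212, -1.211]
ft_force: [-0.3, 0.1, -0.3]
width: 36.6
```

View pics/h2.png

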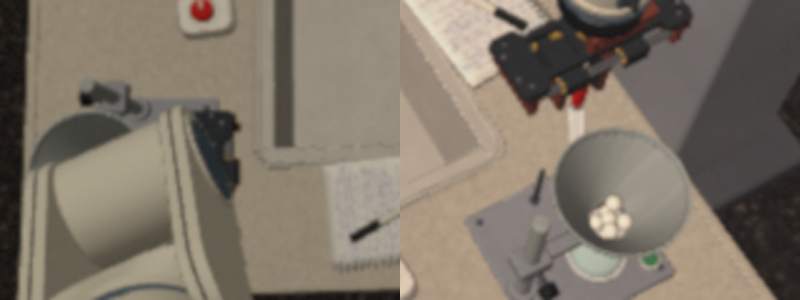

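```bash
python3 -m jog '[[0.25,[0,0,0],[0,0,0]],[0.2,[0,0,0],[0,0,0]],[0,[0,0,0],[0,0,0]],[0,[0,0,0],[0,0,0]],[0,[0,0,0],[0,0,0]],[0,[0,0,0],[0,0,0]]]'
python3 - <<'E'
from sc import *
p0,R0,o=cur();print(o["width"],o["ft_force"].round(1),p0.round(1))
# arc waypoints, post axis assumed at tool centre: pivot = post + (40, 69.3)
for a in (0,5,10,20,30,40,50,60,65):
    an=np.radians(-120+a);off=80*np.array([np.cos(an),np.sin(an)])-80*np.array([np.cos(np.radians(-120)),np.sin(np.radians(-120))])
    print(a,(R0.T@np.r_[off,0]/10).round(2))
E
```

```text
t: 21.4
ee_pos: [460.5, 210.0, 111.0]
orientation: [-1.209, 1.213, -1.21]
ft_force: [-5.0, -3.7, 2.7]
width: 13.6
13.571217382598322 [-5.  -3.7  2.7] [460.5 210.  111. ]
0 [0. 0. 0.]
5 [ 0.32 -0.    0.62]
10 [ 0.59 -0.    1.27]
20 [ 0.94 -0.01  2.61]
30 [ 1.06 -0.01  4.  ]
40 [ 0.93 -0.01  5.39]
50 [ 0.57 -0.01  6.74]
60 [-0.02 -0.02  8.  ]
65 [-0.4  -0.02  8.59]
```

```bash
python3 -m jog '[[0,[0.3,0,0.6],[0,0,0]],[0,[0.6,0,1.27],[0,0,0]],[0,[0.8,0,1.95],[0,0,0]],[0,[0.95,0,2.6],[0,0,0]],[0,[1.05,0,3.3],[0,0,0]],[0,[1.05,0,4],[0,0,0]],[0,[1.02,0,4.7],[0,0,0]],[0,[0.93,0,5.4],[0,0,0]]]'
```

```text
t: 22.2
ee_pos: [514.2, 199.4, 110.9]
orientation: [-1.212, 1.213, -1.211]
ft_force: [-5.8, -7.7, 5.4]
width: 13.3
```

```bash
python3 -m jog '[[0,[-0.08,0,0.5],[0,0,0]],[0,[-0.2,0,0.95],[0,0,0]],[0,[-0.36,0,1.35],[0,0,0]],[0,[-0.55,0,1.75],[0,0,0]],[0,[-0.75,0,2.15],[0,0,0]],[0,[-0.85,0,2.35],[0,0,0]]]'
```

```text
t: 22.8
ee_pos: [537.9, 208.7, 111.0]
orientation: [-1.211, 1.213, -1.21]
ft_force: [-6.2, -5.2, 4.7]
width: 13.7
```

```bash
python3 -m jog '[[0,[-0.05,0,0.1],[0,0,0]],[0,[-0.1,0,0.2],[0,0,0]],[0,[-0.1,0,0.2],[0,0,0]]]';python3 - <<'E'
from sc import *
d=ctrl.get_image("top");a=cv2.resize(d["color"][160:280,140:300,::-1],None,fx=2.5,fy=2.5,interpolation=2)
d=ctrl.get_image("scene");b=cv2.resize(d["color"][220:340,340:500,::-1],None,fx=2.5,fy=2.5,interpolation=2)
cv2.imwrite("pics/h3.png",np.hstack([a,b]));crop(d,380,250,470,340,6,"pics/h3b.png")
E
```

```text
t: 23.1
ee_pos: [539.0, 209.1, 110.9]
orientation: [-1.213, 1.213, -1.21]
ft_force: [-7.7, -6.2, 7.7]
width: 14.0
```

View pics/h3b.png

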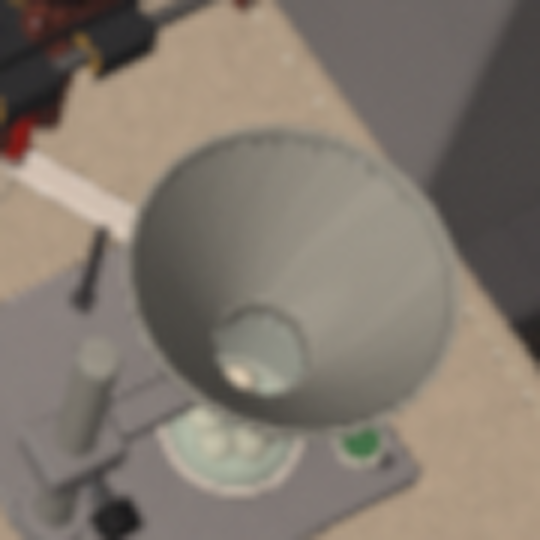

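View pics/h3.png

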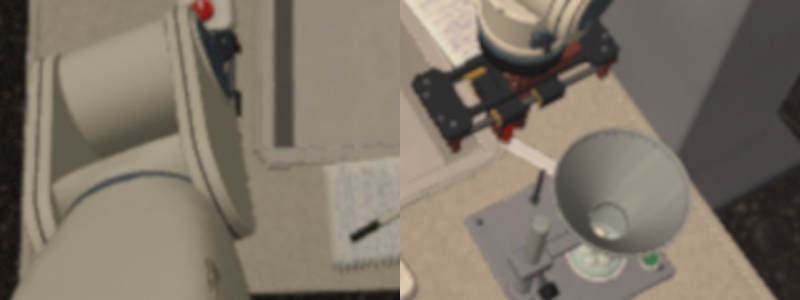

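```bash
python3 -m jog '[[0,[-0.05,0,0.09],[0,0,0]],[0,[-0.1,0,0.17],[0,0,0]],[0,[-0.1,0,0.17],[0,0,0]],[0,[-0.1,0,0.17],[0,0,0]]]'
```

```text
t: 23.6
ee_pos: [539.3, 209.3, 110.9]
orientation: [-1.216, 1.215, -1.21]
ft_force: [-11.8, -10.3, 12.2]
width: 13.4
```

```bash
python3 -m jog '[[0,[-0.05,0,0.09],[0,0,0]],[0,[-0.1,0,0.17],[0,0,0]],[0,[-0.1,0,0.17],[0,0,0]],[0,[-0.1,0,0.17],[0,0,0]]]'
```

```text
t: 24.0
ee_pos: [539.6, 209.6, 110.8]
orientation: [-1.219, 1.217, -1.21]
ft_force: [-16.7, -11.9, 16.1]
width: 13.3
```

```bash
python3 -m jog '[[0,[0,0,-0.05],[0,0,0]],[0,[0,0,-0.05],[0,0,0]],[0,[0,0,-0.05],[0,0,0]],[0,[0,0,-0.05],[0,0,0]],[0,[0,0,-0.05],[0,0,0]],[0,[0,0,-0.05],[0,0,0]],[0,[0,0,-0.05],[0,0,0]],[0,[0,0,-0.05],[0,0,0]]]';python3 - <<'E'
from sc import *
d=ctrl.get_image("scene");cv2.imwrite("pics/fin.png",d["color"][:,:,::-1]);crop(d,400,280,450,340,10,"pics/fin_c.png")
W=cloud(d);P=W[325:328,412:420].reshape(-1,3)
c=d["color"];m=(c.min(-1)>215)[250:345,360:480];print("white px",m.sum())
E
```

```text
t: 24.8
ee_pos: [539.6, 209.6, 110.8]
orientation: [-1.218, 1.216, -1.21]
ft_force: [-15.9, -12.1, 15.4]
width: 13.2
white px 0
```

View pics/fin.png

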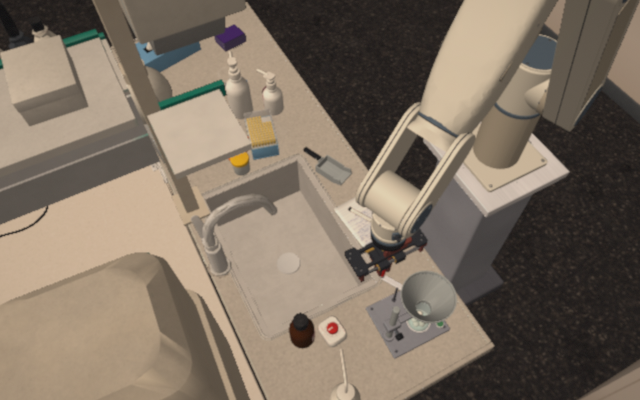

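View pics/fin_c.png

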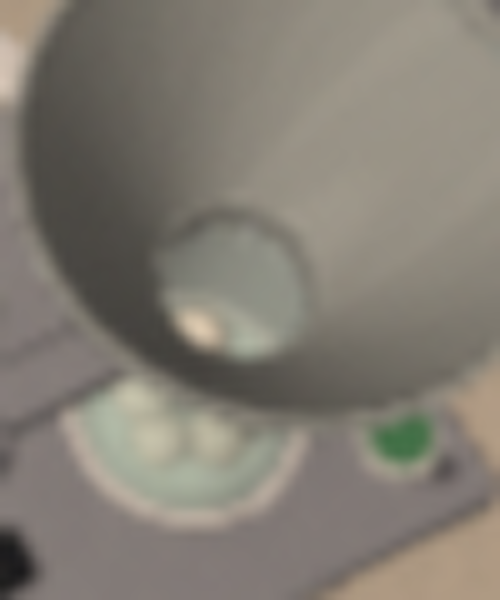

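```bash
python3 -c "
from workcell import ctrl
print(ctrl.close_job());o=ctrl.get_obs();print(o['t'],o['ee_pos'],o['ft_force'],o['width'])"
```

```text
the job is handed in; nothing more can be done
None
the job is handed in; nothing more can be done
```

The job is done and handed in at about 24.8 s. I tipped the balls into the funnel with the flap shut, and set the empty scoop down flat where it had been and let go of it. I then gripped the red handle, pushed it forward to its stop, and was still holding it there at hand-in.

What the last checks showed:

- **Flap at its stop:** the last two pushes of about 2 mm each moved the tool only about 0.3–0.4 mm, while the force rose to about 16 N along x (about 25 N overall). The handle had moved about 79 mm of its nominal 80 mm, and it then held steady for 0.8 s.
- **Throat and funnel:** both look clear in the last picture.
- **Balls:** all seven were visible at the scoop's lip over the funnel just before they left it. I could not count all seven in the cylinder, because the funnel hides part of it: three or four balls show through the glass and through the throat. I saw no stray balls on the bench.
- **Cylinder and other items:** the cylinder is in its seat. The marker and timer look untouched, though the arm partly covers the notebook in the last picture.

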